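# Lay out the tea service on the kitchen shelf

### The arm

A 6-joint arm with a two-finger parallel gripper is mounted at the origin on the work surface. World frame = base frame: x ahead of the robot, y to its left, z up, the work surface at z = 0. Lengths are in m, angles in rad, forces in N, time in s.
With the tool pointing down it reaches from about 0.4 to 0.825 m from the base axis. Payload 7 kg.
Tool frame: the origin (TCP) lies midway between the tips of the shut fingers; the grasp point (between the pads) lies 19 mm behind it; z points along the fingers, y is the line along which they close (so a half turn about z gives the same grasp; the last joint's range is limited). The gripper opens to 88 mm and grips with 3 to 60 N. Pads are 19 mm wide; open, the fingers measure 130 mm over their backs; the gripper's body (78 mm by 193 mm) begins 47 mm behind the grasp point.
Start: joints at [-0.873, 0.359, 0.012, 0, -1.224, -0.288], TCP at [0.269, -0.619, 0.227] pointing down, gripper open.
Joint ranges: [-3.07, 3.07], [-1.43, 2.12], [-1.02, 1.25], [-3.03, 1.67], [-3.05, -0], [-3.03, 3.03]. Speed limits (rad/s): [2.39, 2.39, 3.01, 3.14, 3.14, 3.14].

### API

Orientations are given as [roll, pitch, yaw] about the fixed x, y, z axes, in that order (R = Rz(yaw) Ry(pitch) Rx(roll)).
In Python, from station import arm, grab_frame, camera_params, spot_in gives the robot as it stands.
- The arm moves only by the shell command python3 -m jog 'ROWS' [FORCE]. ROWS is JSON, a list that holds one entry, the list of rows, each a list of 7 numbers: the shift along the tool's x, y, z in mm, then the turn, a rotation vector about the tool's x, y, z in rad, then the finger opening in mm, from 0 to 87.6. In form: [[[x, y, z, wx, wy, wz, fingers], ...]]. A call has 1 to 20 rows; each row is the pose to reach, as a shift and turn from the pose commanded when the call began, along the tool's axes at that moment; what a row does not reach only later rows make up. A row lasts 1/8 s, in which the tool goes at most 62.5 mm and 10.7 degrees, less where a joint would pass 70% of its speed; a pose out of reach is approached as far as the arm can. A call with a gripper value outside its range is refused whole. The fingers move at their own pace and stop on an object; FORCE is the grip in N (left out, the last holds). Time passes only in rows, so rows that repeat a pose let the fingers close. It gives the time, the measured TCP pose, the force, the opening and the grip force at its end, in the units of the state.
- arm.get_state(): the state, without advancing time (a new reading comes with each control period).
- grab_frame(name): name is "scene" or "top" or "wrist"; returns (picture, depth): 400x640x3 uint8, blue, green, red; 400x640 float32, m along the optical axis (not along the pixel's ray), 0 where there is no reading.
- camera_params(name): a dict with "mtx" (3x3 intrinsics, pixels), "R" (3x3) and "t" (3): a world point X has camera coordinates R X + t. Camera axes: x right, y down, z forward; pixel columns grow to the right and rows downward; lengths in m; the calibration is good to about 2 mm. The wrist camera is an equidistant fisheye: a pixel r from the principal point sees the ray r / f radians off the axis. A picture is of the moment at which its call begins: read the wrist's pose just before it. camera_params takes no time and is no camera call; for the wrist camera it gives the pose at the moment of the call.
- arm.job_done(): hands the job in; it is judged then, once.
Trained networks look in the newest picture that a camera, given by its name, has taken for a name from the list of things; names that differ only in an ending like _2 or _b are one class to them, and where a whole thing is asked for, a point or a joint stands for the part that bears it (a point fixed in the world has none). Each returns a list of dicts, best first, with "confidence" (0 to 1); they miss things now and then, are a little off and sometimes report something else, mostly with a low value. They report only what shows in the picture. A call takes as long as a camera call. They do not tell look-alikes from the thing itself.
- spot_in(query, camera): "uv" ([column, row] in pixels, amid what is visible of it).
The state is a dict: "t": time; "q": joint angles; "qd": joint speeds; "joint_efforts": joint torques, N m; "eef_pos": TCP position; "ee_rot": TCP orientation; "force": force on the tool from outside, world axes, zero at the start; "moment": the same for the moment, N m; "width": finger opening in m; "gripper_force": force on a finger pad.
Only numpy, scipy, OpenCV 4.12 (cv2) and the standard library are available. Lean on these libraries where they do the work, as an engineer would, in place of code of your own. Each camera call takes 0.05 s, during which the arm holds its last target. There are 200 camera calls.

### The job

Lay out the tea service one piece at a time, in this order: the sugar pot in the middle of the small coaster, the small lid on the sugar pot, the tea cup in the middle of the large coaster, the steel strainer down into the tea cup, and last the large lid on top of the strainer. Set each piece down gently rather than dropping it, have them all upright and properly seated, and leave the plate stack, the chopstick caddy and the glass bowl where they are.

Things in the scene. Friction and masses are not known exactly. Their poses are not given: they have to be found in the camera images.
- small_coaster: the smaller of two flat round cork coasters, 76 mm across and 6 mm thick, fixed to the shelf; origin at the centre of its underside, z up
- big_coaster: the larger of two flat round cork coasters, 110 mm across and 6 mm thick, fixed to the shelf; origin at the centre of its underside, z up
- pot: sugar pot: the low open white ceramic pot without handle, straight-sided, 56 mm outside diameter, 44 mm tall, wall 4 mm (mouth 48 mm wide), about 0.15 kg; starts upright; origin at the centre of its underside, z up
- small_lid: smaller wooden lid: a plug below (6 mm deep, 34 mm wide at its foot, 40 mm above) that enters the pot's mouth, a disc 54 mm across and 8 mm thick, a round knob 20 mm across; 40 mm tall, 0.05 kg. Starts standing on its plug: knob at heights 14 to 40 mm. Origin: centre of the plug's underside, z up. Seated, the disc rests on the rim, origin 38 mm above the pot's origin
- cup: tea cup: the tall open white ceramic cup without handle, straight-sided, 64 mm outside diameter, 66 mm tall, wall 4 mm (mouth 56 mm wide), about 0.25 kg; starts upright; origin at the centre of its underside, z up
- strainer: steel tea strainer: open tapering basket, outside 38 mm wide at the bottom, 51 mm at the top, 50 mm tall, with a collar 66 mm across round its top (heights 38 to 50 mm) to grip it by; mouth 47 mm wide; 0.09 kg; starts upright. Origin: centre of its underside, z up. Seated, the collar rests on the cup's rim, origin 28 mm above the cup's origin
- big_lid: larger wooden lid: a plug below (6 mm deep, 34 mm wide at its foot, 40 mm above) that enters the strainer's mouth, a disc 72 mm across and 8 mm thick, a bar handle 44 mm long (lid's x) by 14 mm wide (y); 40 mm tall, 0.09 kg. Starts standing on its plug: bar at heights 14 to 40 mm. Origin: centre of the plug's underside, z up. Seated, origin 44 mm above the strainer's origin
- plates: bystander: a stack of five white ceramic plates, 170 mm across, 47 mm tall, 2 kg; origin at the centre of its underside
- caddy: bystander: a square black plastic chopstick caddy 90 x 90 mm, 120 mm tall, with chopsticks standing out of it to about 210 mm; origin at the centre of its underside
- bowl: bystander: an open glass bowl, 150 mm across the rim, 65 mm tall; origin at the centre of its underside
Mind the look-alikes: they are no part of the job. Leave any blue or red look-alike of the small_coaster alone.

How it is judged:
By the outcome, as a careful person would: the job done as asked, in the order asked, and still so for the second after the job is handed in, with the robot touching nothing.
It also fails if it takes over 144 s, if anything falls off the work surface, if the arm or the gripper's body presses on something with over 40 N, if the wrist force passes 120 N, or if a joint passes its speed limit or range.

## Working session

There is one attempt and no reset: what is moved stays moved. The work goes in short steps, Python scripts to look and compute and a shell command to move; the robot and the scene stay as the last step left them, time stands still between calls to the robot, and variables do not carry over. Pictures are saved under pics/ and viewed, at most 14 in all, crops included, and the job is handed in when it is done.

```bash
ls; mkdir -p pics; python3 - <<'E'
from station import arm, grab_frame, camera_params, spot_in
import cv2,numpy as np
s=arm.get_state();print(s['t'],s['eef_pos'],s['ee_rot'],s['width'])
for c in ['scene','top']:
    im,d=grab_frame(c);cv2.imwrite(f'pics/{c}0.png',im);np.save(f'{c}0.npy',d)
    p=camera_params(c);print(c,p['mtx'].tolist(),(-p['R'].T@p['t']).round(3),p['R'].round(2).tolist())
    for n in ['small_coaster','big_coaster','pot','small_lid','cup','strainer','big_lid','plates','caddy','bowl']:
        print(n,[(np.round(r['uv']).tolist(),round(r['confidence'],2)) for r in spot_in(n,c)])
E
```

```text
pics
0.0 [ 0.26870793 -0.61867251  0.22563425] [ 3.13993347e+00 -1.36279224e-04 -2.73190657e+00] 0.08738681609748526
scene [[419.36934033254204, 0.0, 317.02557181297817], [0.0, 419.36934033254204, 201.25970003508453], [0.0, 0.0, 1.0]] [1.377 0.384 0.9  ] [[-0.42, 0.91, -0.02], [0.63, 0.28, -0.73], [-0.65, -0.32, -0.69]]
small_coaster [([198.0, 216.0], 0.91), ([264.0, 193.0], 0.68), ([187.0, 180.0], 0.62), ([284.0, 154.0], 0.52)]
big_coaster [([340.0, 192.0], 0.58)]
pot [([222.0, 180.0], 0.7)]
small_lid [([414.0, 212.0], 0.51)]
cup [([244.0, 158.0], 0.74)]
strainer [([321.0, 208.0], 0.56)]
big_lid [([295.0, 177.0], 0.65)]
plates [([349.0, 280.0], 0.92), ([265.0, 195.0], 0.67), ([416.0, 214.0], 0.58)]
caddy [([483.0, 229.0], 0.94)]
bowl [([257.0, 231.0], 0.98), ([350.0, 281.0], 0.65)]
top [[400.360231772177, 0.0, 319.1348300017202], [0.0, 400.360231772177, 201.44758763449707], [0.0, 0.0, 1.0]] [ 0.457 -0.021  1.198] [[-0.01, -1.0, -0.02], [-0.99, 0.01, -0.11], [0.11, 0.02, -0.99]]
small_coaster [([479.0, 198.0], 0.77), ([406.0, 279.0], 0.76), ([384.0, 200.0], 0.67), ([431.0, 154.0], 0.6)]
big_coaster [([316.0, 243.0], 0.7)]
pot [([436.0, 202.0], 0.83)]
small_lid [([233.0, 246.0], 0.52)]
cup [([440.0, 245.0], 0.74), ([316.0, 199.0], 0.18)]
strainer [([316.0, 200.0], 0.56)]
big_lid [([370.0, 243.0], 0.63)]
plates [([262.0, 139.0], 0.61)]
caddy [([162.0, 227.0], 0.61), ([234.0, 248.0], 0.24)]
bowl [([360.0, 142.0], 0.91), ([383.0, 198.0], 0.3)]
```

View pics/top0.png

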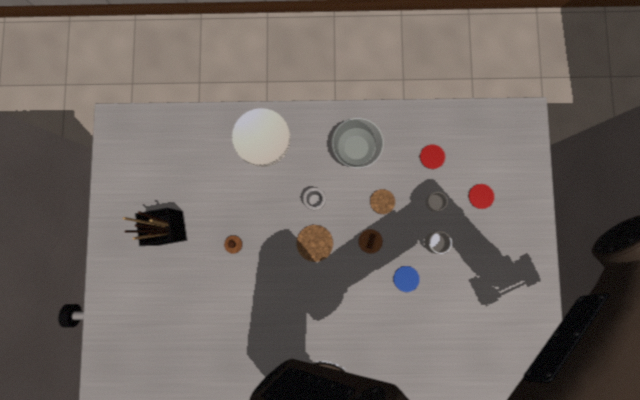

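View pics/scene0.png

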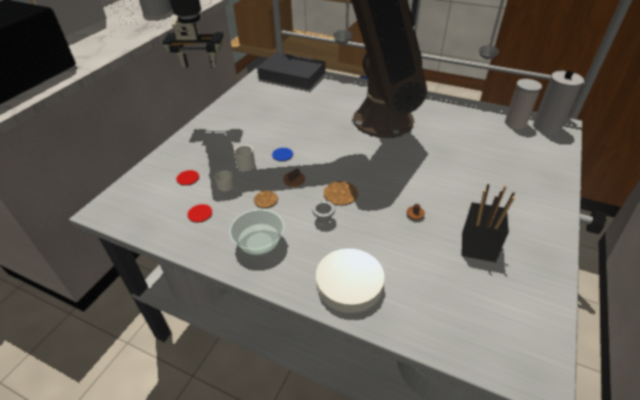

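The top view shows the cork coasters at (383,201) small and (315,242) big. The pot is at (437,201), the cup at (440,242), the strainer at (313,198), the big lid at (370,241) and the small lid at (233,244). 

Candidates for small_coaster, top-view pixels:
- cork (383,201)
- red (432,156)
- red (481,196)
- blue (406,279)

I choose the cork one at (383,201), which is scene pixel (265,199).

```bash
cat > h.py <<'E'
import numpy as np,cv2
from station import arm, grab_frame, camera_params, spot_in
def ray(c,uv,p=None):
    p=p or camera_params(c);K=p['mtx'];x=(uv[0]-K[0,2])/K[0,0];y=(uv[1]-K[1,2])/K[1,1]
    if c=='wrist':
        r=np.hypot(x,y);s=np.sin(r)/max(r,1e-9);d=np.array([x*s,y*s,np.cos(r)])
    else: d=np.array([x,y,1.])
    return -p['R'].T@p['t'], p['R'].T@(d/np.linalg.norm(d))
def tri(rs):
    A=sum(np.eye(3)-np.outer(d,d) for o,d in rs);b=sum((np.eye(3)-np.outer(d,d))@o for o,d in rs)
    return np.linalg.solve(A,b)
def atz(r,z): o,d=r;return o+d*(z-o[2])/d[2]
def cloud(c,d,p=None):
    p=p or camera_params(c);K=p['mtx'];v,u=np.mgrid[:d.shape[0],:d.shape[1]]
    x=(u-K[0,2])/K[0,0];y=(v-K[1,2])/K[1,1]
    if c=='wrist':
        r=np.hypot(x,y)+1e-9;t=np.tan(np.minimum(r,1.4))/r;x=x*t;y=y*t
    P=np.stack([x*d,y*d,d],-1)
    W=(P-p['t'])@p['R'];W[d==0]=np.nan
    return W
E
python3 - <<'E'
from h import *
T=np.load('top0.npy');S=np.load('scene0.npy');W=cloud('top',T);V=cloud('scene',S)
print('table z',np.nanmedian(W[260:300,180:230,2]),np.nanmedian(V[210:230,360:390,2]))
pts={'small_coaster':((383,201),(265,199)),'big_coaster':((315,243),(340,193)),'pot':((437,201),(223,180)),'cup':((440,243),(244,158)),'strainer':((314,198),(323,211)),'big_lid':((370,241),(294,178)),'small_lid':((233,244),(415,213)),'bowl':((357,142),(257,231)),'plates':((261,137),(349,280)),'caddy':((162,227),(483,229))}
for n,(a,b) in pts.items():
    t=tri([ray('top',a),ray('scene',b)])
    r=W[a[1]-12:a[1]+13,a[0]-12:a[0]+13].reshape(-1,3);h=r[r[:,2]>.012]
    r2=V[b[1]-12:b[1]+13,b[0]-12:b[0]+13].reshape(-1,3);h2=r2[r2[:,2]>.012]
    f=lambda h:(h.min(0).round(3),h.max(0).round(3)) if len(h) else None
    print(n,'tri',t.round(3),'top',f(h),'scene',f(h2), W[a[1],a[0]].round(3))
im=cv2.imread('pics/top0.png')[120:290,220:500];cv2.imwrite('pics/crop0.png',cv2.resize(im,None,fx=2.8,fy=2.8,interpolation=cv2.INTER_CUBIC))
E
```

```text
table z 0.0003731264791579041 -0.0003349235662565646
small_coaster tri [ 0.583 -0.191  0.004] top (array([ 0.547, -0.211,  0.012]), array([ 0.585, -0.17 ,  0.014])) scene (array([ 0.673, -0.16 ,  0.058]), array([ 0.692, -0.111,  0.068])) [ 0.584 -0.192  0.   ]
big_coaster tri [0.46  0.013 0.002] top (array([ 0.439, -0.023,  0.012]), array([0.492, 0.033, 0.013])) scene (array([0.557, 0.017, 0.044]), array([0.568, 0.034, 0.052])) [0.46  0.013 0.004]
pot tri [ 0.58  -0.346  0.027] top (array([ 0.551, -0.371,  0.012]), array([ 0.604, -0.316,  0.05 ])) scene (array([ 0.55 , -0.37 ,  0.012]), array([ 0.609, -0.312,  0.048])) [ 0.581 -0.351  0.008]
cup tri [ 0.456 -0.347  0.029] top (array([ 0.428, -0.371,  0.012]), array([ 0.491, -0.307,  0.072])) scene (array([ 0.428, -0.369,  0.012]), array([ 0.497, -0.303,  0.069])) [ 0.457 -0.356  0.005]
strainer tri [0.59  0.014 0.039] top (array([ 0.556, -0.018,  0.013]), array([0.618, 0.045, 0.058])) scene (array([ 0.556, -0.017,  0.012]), array([0.623, 0.047, 0.053])) [0.594 0.015 0.006]
big_lid tri [ 0.464 -0.149  0.013] top (array([ 0.429, -0.185
[... 190 characters left out ...]
32, 0.227, 0.012]), array([0.482, 0.281, 0.045])) scene (array([0.437, 0.232, 0.012]), array([0.487, 0.283, 0.042])) [0.458 0.248 0.042]
bowl tri [ 0.75  -0.112  0.057] top (array([ 0.725, -0.153,  0.012]), array([ 0.799, -0.08 ,  0.032])) scene (array([ 0.684, -0.173,  0.012]), array([ 0.757, -0.106,  0.048])) [ 0.763 -0.117  0.008]
plates tri [0.777 0.171 0.027] top (array([0.736, 0.134, 0.032]), array([0.812, 0.207, 0.047])) scene (array([0.739, 0.131, 0.034]), array([0.831, 0.213, 0.043])) [0.773 0.17  0.041]
caddy tri [0.508 0.444 0.07 ] top (array([0.473, 0.394, 0.012]), array([0.546, 0.495, 0.21 ])) scene (array([0.457, 0.406, 0.039]), array([0.562, 0.478, 0.143])) [0.508 0.448 0.06 ]
```

View pics/crop0.png

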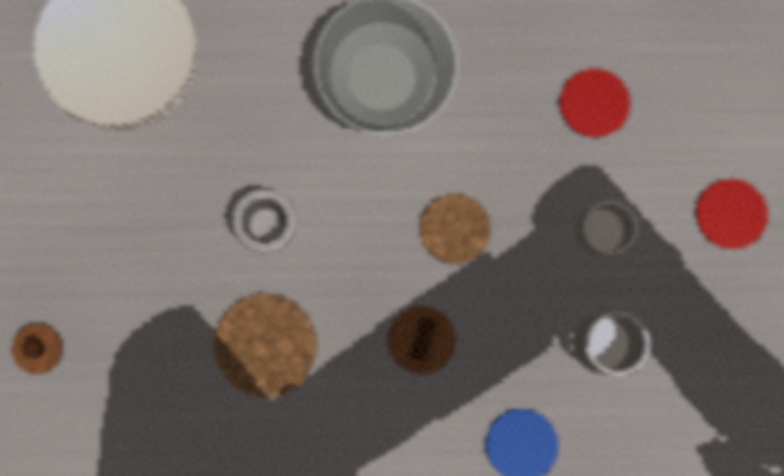

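The crop confirms the cork disc at (383,201) in the full top image is the small coaster; the red and blue discs are the look-alikes. I'll move over the pot next.

```bash
cat >> h.py <<'E'
from scipy.spatial.transform import Rotation as Ro
def go(x,y,z,yaw):
    s=arm.get_state();R=Ro.from_euler('xyz',s['ee_rot']);T=Ro.from_euler('xyz',[np.pi,0,yaw])
    print('row mm',(R.inv().apply(np.array([x,y,z])-s['eef_pos'])*1000).round(1),'turn',(R.inv()*T).as_rotvec().round(4),'t',round(s['t'],2))
def circ(W,c,zlo,zhi,r,rad):
    "fit centre of circle of known radius to cloud points in a height band near c"
    from scipy.optimize import least_squares
    P=W.reshape(-1,3);P=P[(P[:,2]>zlo)&(P[:,2]<zhi)&(np.hypot(P[:,0]-c[0],P[:,1]-c[1])<rad)]
    f=least_squares(lambda q:np.hypot(P[:,0]-q[0],P[:,1]-q[1])-(r or q[2]),list(c)+([] if r else [.03]),loss='soft_l1',f_scale=.002)
    return f.x.round(4),len(P),np.median(P[:,2]).round(4)
E
python3 -m jog '[[[-394,127,0,0,0,0.41,87],[-394,127,0,0,0,0.41,87],[-394,127,0,0,0,0.41,87],[-394,127,0,0,0,0.41,87],[-394,127,0,0,0,0.41,87],[-394,127,0,0,0,0.41,87],[-394,127,0,0,0,0.41,87],[-394,127,0,0,0,0.41,87],[-394,127,0,0,0,0.41,87],[-394,127,0,0,0,0.41,87],[-394,127,0,0,0,0.41,87]]]'
python3 - <<'E'
from h import *
p=camera_params('wrist');im,d=grab_frame('wrist');cv2.imwrite('pics/w1.png',im)
print((-p['R'].T@p['t']).round(3),p['R'].round(2).tolist(),p['mtx'][0,0])
W=cloud('wrist',d,p);np.savez('w1.npz',W=W)
for n in ['pot','cup','small_coaster']: print(n,[(np.round(r['uv']).tolist(),round(r['confidence'],2)) for r in spot_in(n,'wrist')])
print(np.nanpercentile(W[...,2],[1,25,50,75,99]).round(3))
print('pot rim',circ(W,(.580,-.344),.036,.06,None,.045),'cup rim',circ(W,(.460,-.340),.058,.08,None,.05))
im2,d2=grab_frame('top');W2=cloud('top',d2);print('pot top',circ(W2,(.580,-.344),.036,.06,None,.045),'cup top',circ(W2,(.460,-.340),.058,.08,None,.05))
E
```

```text
t: 2.48
eef_pos: [0.579, -0.3465, 0.2268]
ee_rot: [-3.141, 0.0, 3.14]
force: [-0.3, -0.2, 0.2]
width: 0.0868
gripper_force: 0.0
[ 0.498 -0.347  0.385] [[0.0, 1.0, -0.0], [0.95, -0.0, 0.3], [0.3, -0.0, -0.95]] 309.70691628693146
pot [([324.0, 172.0], 0.92), ([557.0, 96.0], 0.73)]
cup [([327.0, 66.0], 0.65), ([602.0, 253.0], 0.18)]
small_coaster [([396.0, 9.0], 0.95), ([439.0, 171.0], 0.87), ([323.0, 258.0], 0.77), ([217.0, 181.0], 0.57)]
[-0.364 -0.     0.001  0.309  0.345]
pot rim (array([ 0.5768, -0.3446,  0.0256]), 587, np.float64(0.0436)) cup rim (array([ 0.4593, -0.3408,  0.0295]), 784, np.float64(0.0657))
pot top (array([ 0.58 , -0.344,  0.03 ]), 0, np.float64(nan)) cup top (array([ 0.4601, -0.3378,  0.0312]), 42, np.float64(0.0662))
  return _methods._mean(a, axis=axis, dtype=dtype,
  ret = ret.dtype.type(ret / rcount)
```

View pics/w1.png

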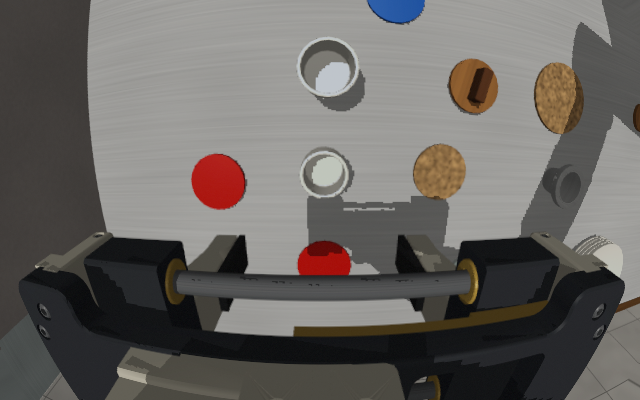

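The wrist view shows the pot at (325,174), the cup at (328,67), the small cork coaster at (439,171), the big lid at (474,86), the big coaster at (558,98) and the strainer at (568,186).

```bash
cat >> h.py <<'E'
def cork(im,p,z=.006,cam='wrist',near=None,lim=.06,rng=((5,80,70),(25,255,255))):
    "blob outline of brownish pixels -> world at height z -> circle centre, radius"
    m=cv2.inRange(cv2.cvtColor(im,cv2.COLOR_BGR2HSV),np.array(rng[0]),np.array(rng[1]));m=cv2.morphologyEx(m,cv2.MORPH_CLOSE,np.ones((5,5)))
    out=[]
    for c in cv2.findContours(m,cv2.RETR_EXTERNAL,cv2.CHAIN_APPROX_NONE)[0]:
        if cv2.contourArea(c)<80: continue
        Q=np.array([atz(ray(cam,q,p),z)[:2] for q in c[:,0]])
        (x,y),r=cv2.minEnclosingCircle(Q.astype(np.float32)*1000);out.append((c[:,0].mean(0).round().tolist(),(round(x,1),round(y,1)),round(r,1)))
    return out
E
python3 - <<'E'
from h import *
p=camera_params('wrist');im,d=grab_frame('wrist');W=cloud('wrist',d,p)
for o in cork(im,p): print(o)
print('pot',circ(W,(.578,-.345),.040,.06,.0265,.04),'cup',circ(W,(.460,-.340),.062,.08,.03,.05))
P=W[150:200,310:340].reshape(-1,3);
m=(np.hypot(W[...,0]-.577,W[...,1]+.3446)<.036)&(W[...,2]>.012)
print('pot bbox',np.nanmin(W[m],0),np.nanmax(W[m],0))
m=(np.hypot(W[...,0]-.583,W[...,1]+.191)<.03);print('coaster z',np.nanmedian(W[m],0))
go(.577,-.3446,.10,-np.pi)
E
```

```text
([628.0, 304.0], (906.5, 452.4), 66.2)
([168.0, 283.0], (759.8, -583.8), 39.5)
([470.0, 281.0], (757.1, -116.6), 45.5)
([439.0, 171.0], (581.4, -191.5), 38.0)
([559.0, 97.0], (458.9, 11.3), 56.2)
([473.0, 85.0], (463.6, -148.6), 37.7)
pot (array([ 0.5772, -0.3446]), 521, np.float64(0.0437)) cup (array([ 0.4592, -0.3408]), 737, np.float64(0.0659))
pot bbox [ 0.54669437 -0.3754806   0.01203203] [ 0.60451229 -0.31265888  0.3476913 ]
coaster z [ 0.58248268 -0.19180657  0.00603307]
row mm [  2.6   1.2 126.6] turn [-0.      0.0001 -0.0006] t 2.77
```

```bash
python3 -m jog '[[[2.5,1,60,0,0,0,87],[2.5,1,120,0,0,0,87],[2.5,1,170,0,0,0,87],[2.5,1,200,0,0,0,87],[2.5,1,212,0,0,0,87],[2.5,1,218,0,0,0,87],[2.5,1,218,0,0,0,87],[2.5,1,218,0,0,0,50],[2.5,1,218,0,0,0,50],[2.5,1,218,0,0,0,50],[2.5,1,218,0,0,0,50],[2.5,1,218,0,0,0,50],[2.5,1,218,0,0,0,50],[2.5,1,218,0,0,0,50]]]' 15
```

```text
t: 4.53
eef_pos: [0.5773, -0.3447, 0.0089]
ee_rot: [-3.141, 0.0, 3.142]
force: [-0.4, 1.7, 5.5]
width: 0.0561
gripper_force: 15.0
```

```bash
python3 -m jog '[[[0,0,-10,0,0,0,50],[0,0,-40,0,0,0,50],[0,0,-70,0,0,0,50],[-4,60,-70,0,0,0,50],[-4,115,-70,0,0,0,50],[-4,145,-70,0,0,0,50],[-4,153,-70,0,0,0,50],[-4,153,-70,0,0,0,50],[-4,153,-70,0,0,0,50]]]'
python3 - <<'E'
from h import *
s=arm.get_state();print(s['eef_pos'])
p=camera_params('wrist');im,d=grab_frame('wrist');W=cloud('wrist',d,p);cv2.imwrite('pics/w2.png',im)
x,y,z=s['eef_pos'];print('pot rim',circ(W,(x,y),z+.027,z+.05,.0265,.04))
for o in cork(im,p): print(o)
im,d=grab_frame('top');cv2.imwrite('pics/t2.png',im)
E
```

```text
t: 5.65
eef_pos: [0.5811, -0.1925, 0.0785]
ee_rot: [-3.141, -0.0, 3.141]
force: [-0.1, 0.2, -2.5]
width: 0.0562
gripper_force: 15.0
[ 0.5811458  -0.19253949  0.07848863]
pot rim (array([ 0.5801, -0.1932]), 4502, np.float64(0.1131))
([378.0, 326.0], (713.4, -121.8), 155.3)
([215.0, 286.0], (658.3, -289.4), 25.9)
([425.0, 285.0], (657.9, -98.9), 27.0)
([326.0, 194.0], (581.0, -190.4), 37.6)
([545.0, 77.0], (460.1, 11.3), 55.9)
([379.0, 57.0], (463.1, -149.6), 37.2)
```

View pics/w2.png

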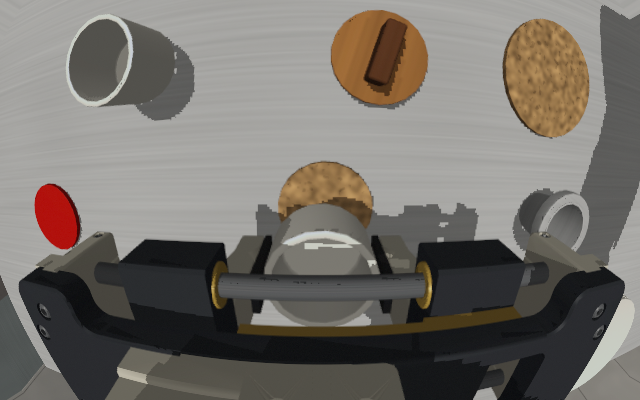

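The pot is held upright at about (320,250). The coaster shows behind it at (326,194), 1–2 mm off, so I correct for that and lower.

```bash
python3 -m jog '[[[-0.5,1.7,20,0,0,0,50],[-0.5,1.7,40,0,0,0,50],[-0.5,1.7,54,0,0,0,50],[-0.5,1.7,59,0,0,0,50],[-0.5,1.7,61,0,0,0,50],[-0.5,1.7,62,0,0,0,50],[-0.5,1.7,62.5,0,0,0,50],[-0.5,1.7,63,0,0,0,50],[-0.5,1.7,63.3,0,0,0,50],[-0.5,1.7,63.3,0,0,0,50]]]'
```

```text
t: 7.0
eef_pos: [0.5817, -0.1899, 0.0153]
ee_rot: [-3.142, 0.0, 3.141]
force: [-0.2, -0.5, -1.0]
width: 0.0559
gripper_force: 15.0
```

```bash
python3 -m jog '[[[0,0,0.3,0,0,0,50],[0,0,0.6,0,0,0,50],[0,0,0.6,0,0,0,50]]]'
```

```text
t: 7.38
eef_pos: [0.5818, -0.1899, 0.0149]
ee_rot: [-3.142, 0.0, 3.141]
force: [-1.4, -0.2, 2.4]
width: 0.0561
gripper_force: 15.0
```

```bash
python3 -m jog '[[[0,0,0,0,0,0,60],[0,0,0,0,0,0,70],[0,0,0,0,0,0,87],[0,0,0,0,0,0,87],[0,0,0,0,0,0,87],[0,0,0,0,0,0,87],[0,0,-30,0,0,0,87],[0,0,-80,0,0,0,87],[0,0,-140,0,0,0,87],[0,0,-200,0,0,0,87],[0,0,-210,0,0,0,87],[0,0,-210,0,0,0,87]]]'
python3 - <<'E'
from h import *
s=arm.get_state();print(s['eef_pos'])
p=camera_params('wrist');im,d=grab_frame('wrist');W=cloud('wrist',d,p);cv2.imwrite('pics/w3.png',im)
print('pot rim',circ(W,(.581,-.191),.044,.06,.0265,.04))
for o in cork(im,p): print(o)
E
```

```text
t: 8.88
eef_pos: [0.5819, -0.1898, 0.2253]
ee_rot: [3.141, 0.002, 3.141]
force: [0.0, -0.8, -0.4]
width: 0.0874
gripper_force: 0.0
[ 0.58186125 -0.1898151   0.2252767 ]
pot rim (array([ 0.5813, -0.1908]), 600, np.float64(0.0497))
([628.0, 304.0], (908.1, 607.6), 66.2)
([168.0, 283.0], (761.9, -426.8), 39.4)
([469.0, 281.0], (759.1, 39.1), 45.5)
([321.0, 159.0], (580.8, -190.2), 37.4)
([599.0, 102.0], (449.5, 270.1), 36.8)
([355.0, 74.0], (463.5, -150.2), 36.6)
([475.0, 81.0], (460.0, 12.0), 55.3)
```

The pot is seated centred, rim at z 0.0497. Now the small lid.

```bash
python3 -m jog '[[[17,62,0,0,0,0,87],[34,123,0,0,0,0,87],[51,184,0,0,0,0,87],[68,245,0,0,0,0,87],[85,306,0,0,0,0,87],[102,367,0,0,0,0,87],[118,420,0,0,0,0,87],[122,443,0,0,0,0,87],[122,443,0,0,0,0,87],[122,443,0,0,0,0,87],[122,443,0,0,0,0,87]]]'
python3 - <<'E'
from h import *
s=arm.get_state();print(s['eef_pos'])
p=camera_params('wrist');im,d=grab_frame('wrist');W=cloud('wrist',d,p);cv2.imwrite('pics/w4.png',im)
print([(np.round(r['uv']),r['confidence']) for r in spot_in('small_lid','wrist')])
for o in cork(im,p,.014): print(o)
m=(np.hypot(W[...,0]-.459,W[...,1]-.252)<.04)&(W[...,2]<.06)
K=W[m&(W[...,2]>.035)];print('knob',len(K),K.mean(0),np.ptp(K,0),K[:,2].max())
D=W[m&(W[...,2]>.010)&(W[...,2]<.018)];print('disc',len(D),D.min(0),D.max(0))
go(.459,.252,.017,-np.pi)
E
```

```text
t: 10.3
eef_pos: [0.46, 0.2518, 0.2243]
ee_rot: [-3.141, -0.001, 3.14]
force: [1.1, 0.3, 1.3]
width: 0.0868
gripper_force: 0.0
[0.46002528 0.25183197 0.22427079]
[(array([322., 172.]), 0.93), (array([267., 328.]), 0.2)]
([419.0, 323.0], (708.6, 437.9), 232.0)
([171.0, 281.0], (630.2, 23.3), 42.5)
([469.0, 282.0], (629.8, 476.0), 44.4)
([72.0, 232.0], (561.9, -176.4), 35.3)
([531.0, 223.0], (543.2, 583.9), 102.9)
([69.0, 180.0], (465.8, -153.9), 45.2)
([324.0, 169.0], (457.3, 254.2), 26.9)
([152.0, 171.0], (457.5, 19.5), 54.1)
knob 229 [0.45683253 0.25415959 0.03968315] [0.01903182 0.01829519 0.00626124] 0.041811665068273995
disc 1221 [0.43053714 0.22744094 0.01000494] [0.48424857 0.2800695  0.01780211]
row mm [  1.1  -0.  207.6] turn [-0.0001 -0.0001 -0.0017] t 10.4
```

View pics/w4.png

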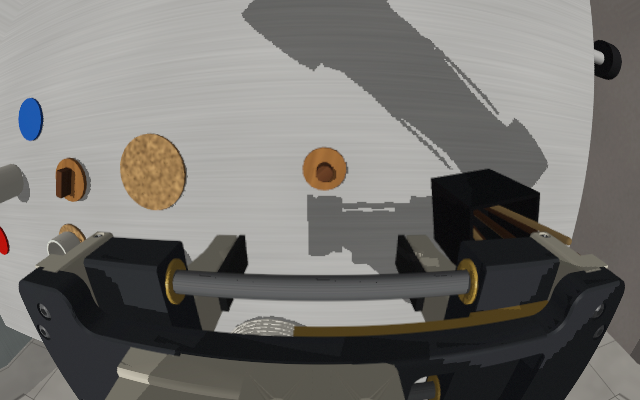

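The small lid sits upright at (325,168) in this view, knob at (325,172), with the caddy well clear at (485,205).

```bash
python3 -m jog '[[[2.8,2.4,60,0,0,0,50],[2.8,2.4,120,0,0,0,50],[2.8,2.4,165,0,0,0,50],[2.8,2.4,190,0,0,0,50],[2.8,2.4,202,0,0,0,50],[2.8,2.4,206.5,0,0,0,50],[2.8,2.4,206.5,0,0,0,50],[2.8,2.4,206.5,0,0,0,14],[2.8,2.4,206.5,0,0,0,14],[2.8,2.4,206.5,0,0,0,14],[2.8,2.4,206.5,0,0,0,14],[2.8,2.4,206.5,0,0,0,14],[2.8,2.4,206.5,0,0,0,14]]]' 15
```

```text
t: 12.02
eef_pos: [0.4571, 0.2556, 0.0184]
ee_rot: [3.141, 0.0, 3.142]
force: [-0.5, -0.4, 4.6]
width: 0.0193
gripper_force: 15.0
```

```bash
python3 -m jog '[[[0,0,-10,0,0,0,14],[0,0,-60,0,0,0,14],[0,0,-110,0,0,0,14],[-15,-55,-110,0,0,0,14],[-31,-112,-110,0,0,0,14],[-47,-169,-110,0,0,0,14],[-63,-226,-110,0,0,0,14],[-79,-283,-110,0,0,0,14],[-95,-340,-110,0,0,0,14],[-110,-395,-110,0,0,0,14],[-119,-430,-110,0,0,0,14],[-124,-446,-110,0,0,0,14],[-124,-446,-110,0,0,0,14],[-124,-446,-110,0,0,0,14],[-124,-446,-110,0,0,0,14]]]'
python3 - <<'E'
from h import *
s=arm.get_state();print(s['eef_pos'])
p=camera_params('wrist');im,d=grab_frame('wrist');W=cloud('wrist',d,p);cv2.imwrite('pics/w5.png',im)
x,y,z=s['eef_pos']
m=(np.hypot(W[...,0]-x,W[...,1]-y)<.035);P=W[m];print('disc pts',np.nanpercentile(P[:,2],[5,50,95])-z)
D=W[m&(abs(W[...,2]-z+.004)<.004)];print('disc',D.min(0),D.max(0),len(D))
print('pot',circ(W,(.581,-.191),.046,.054,.0265,.032))
E
```

```text
t: 13.9
eef_pos: [0.5809, -0.1894, 0.1284]
ee_rot: [3.141, 0.0, -3.14]
force: [-0.5, 0.4, -0.3]
width: 0.0191
gripper_force: 15.0
[ 0.58087539 -0.18941129  0.12843446]
disc pts [-0.11746282  0.09259797  0.11753301]
disc [ 0.55446732 -0.21531254  0.12044402] [ 0.57920648 -0.16475768  0.12841663] 2327
pot (array([ 0.5825, -0.1907]), 571, np.float64(0.0498))
```

View pics/w5.png

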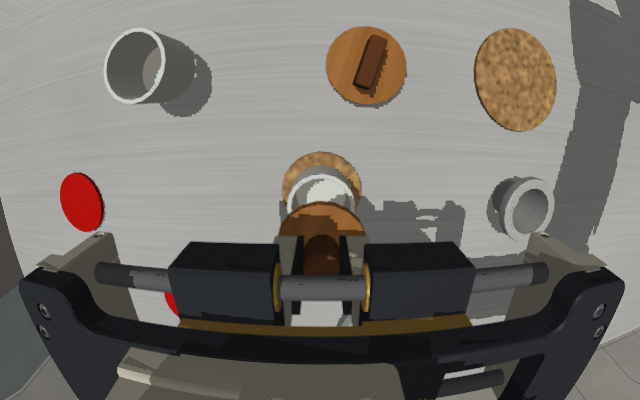

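The lid is held level at (320,235), lined up with the pot mouth at (320,190) to within about 1 mm.

```bash
python3 -m jog '[[[0,-0.8,25,0,0,0,14],[0,-0.8,45,0,0,0,14],[0,-0.8,55,0,0,0,14],[0,-0.8,60,0,0,0,14],[0,-0.8,63,0,0,0,14],[0,-0.8,64.5,0,0,0,14],[0,-0.8,65.3,0,0,0,14],[0,-0.8,65.7,0,0,0,14],[0,-0.8,65.7,0,0,0,14]]]'
```

```text
t: 15.08
eef_pos: [0.5809, -0.1914, 0.0626]
ee_rot: [-3.142, 0.0, 3.141]
force: [-1.0, 0.3, -0.4]
width: 0.0196
gripper_force: 15.0
```

```bash
python3 -m jog '[[[0,0,0.4,0,0,0,14],[0,0,0.8,0,0,0,14],[0,0,0.8,0,0,0,14]]]'
```

```text
t: 15.45
eef_pos: [0.5811, -0.1914, 0.0625]
ee_rot: [-3.141, 0.001, -3.142]
force: [-2.3, 1.0, 6.4]
width: 0.0197
gripper_force: 15.0
```

```bash
python3 -m jog '[[[0,0,-0.3,0,0,0,30],[0,0,-0.3,0,0,0,50],[0,0,-0.3,0,0,0,50],[0,0,-0.3,0,0,0,50],[0,0,-0.3,0,0,0,50],[0,0,-30,0,0,0,50],[0,0,-80,0,0,0,87],[0,0,-130,0,0,0,87],[0,0,-165,0,0,0,87],[35,-44,-165,0,0,0,87],[70,-88,-165,0,0,0,87],[105,-130,-165,0,0,0,87],[121,-149,-165,0,0,0,87],[121,-149,-165,0,0,0,87],[121,-149,-165,0,0,0,87],[121,-149,-165,0,0,0,87]]]'
python3 - <<'E'
from h import *
s=arm.get_state();print(s['eef_pos'])
p=camera_params('wrist');im,d=grab_frame('wrist');W=cloud('wrist',d,p);cv2.imwrite('pics/w6.png',im)
print([(np.round(r['uv']),r['confidence']) for r in spot_in('cup','wrist')])
print('cup',circ(W,(.459,-.341),.062,.08,.03,.05))
m=(np.hypot(W[...,0]-.581,W[...,1]+.191)<.035)
for a,b in((.045,.062),(.077,.1)):
  D=W[m&(W[...,2]>a)&(W[...,2]<b)];print(len(D),D.min(0).round(4),D.max(0).round(4),np.median(D[:,2]))
E
```

```text
t: 17.45
eef_pos: [0.4605, -0.3397, 0.2266]
ee_rot: [3.142, -0.0, -3.141]
force: [-0.6, -0.9, -0.6]
width: 0.0869
gripper_force: 0.0
[ 0.46051499 -0.33967417  0.22656711]
[(array([323., 175.]), 0.58)]
cup (array([ 0.4584, -0.3408]), 705, np.float64(0.0657))
91 [ 0.5534 -0.1916  0.045 ] [ 0.5726 -0.1672  0.0594] 0.055563899869430416Traceback (most recent call last):
  File "<stdin>", line 8, in <module>
    return umr_minimum(a, axis, None, out, keepdims, initial, where)
ValueError: zero-size array to reduction operation minimum which has no identity
```

View pics/w6.png

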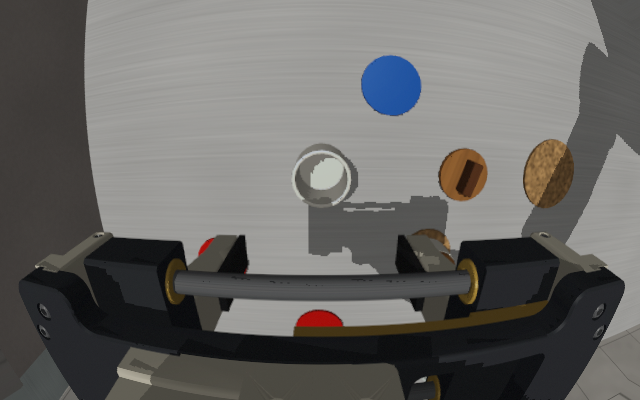

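The cup is at (322,177), upright, mouth up. The finger hides the pot here, so I'll check it in the scene camera.

```bash
python3 - <<'E'
from h import *
im,d=grab_frame('scene');W=cloud('scene',d);cv2.imwrite('pics/s6.png',im)
m=(np.hypot(W[...,0]-.581,W[...,1]+.191)<.036)
for a,b in((.05,.062),(.07,.1)):
  D=W[m&(W[...,2]>a)&(W[...,2]<b)];print(len(D),D.min(0).round(4) if len(D) else '',D.max(0).round(4) if len(D) else '')
cv2.imwrite('pics/s6c.png',cv2.resize(im[140:240,180:440],None,fx=3,fy=3,interpolation=cv2.INTER_CUBIC))
E
python3 -m jog '[[[2,-1,60,0,0,0,87],[2,-1,120,0,0,0,87],[2,-1,160,0,0,0,87],[2,-1,190,0,0,0,87],[2,-1,202,0,0,0,87],[2,-1,206,0,0,0,87],[2,-1,206,0,0,0,87],[2,-1,206,0,0,0,58],[2,-1,206,0,0,0,58],[2,-1,206,0,0,0,58],[2,-1,206,0,0,0,58],[2,-1,206,0,0,0,58],[2,-1,206,0,0,0,58]]]' 18
```

```text
151 [ 0.554  -0.2159  0.0501] [ 0.6099 -0.1601  0.0617]
42 [ 0.5747 -0.1982  0.0701] [ 0.5937 -0.1797  0.0869]
t: 19.23
eef_pos: [0.458, -0.3413, 0.0211]
ee_rot: [-3.142, 0.0, 3.142]
force: [-1.2, 2.4, 5.8]
width: 0.0623
gripper_force: 18.0
```

View pics/s6c.png

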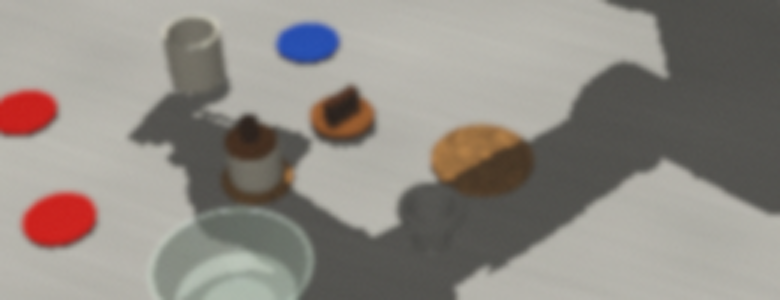

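The small lid is seated on the pot at crop pixel (250,150), knob up. The cup is gripped, so I carry it over.

```bash
python3 -m jog '[[[0,0,-10,0,0,0,58],[0,0,-45,0,0,0,58],[0,0,-80,0,0,0,58],[-1,55,-80,0,0,0,58],[-1,110,-80,0,0,0,58],[-1,170,-80,0,0,0,58],[-1,230,-80,0,0,0,58],[-1,290,-80,0,0,0,58],[-1,335,-80,0,0,0,58],[-1,352,-80,0,0,0,58],[-1,352,-80,0,0,0,58],[-1,352,-80,0,0,0,58],[-1,352,-80,0,0,0,58]]]'
python3 - <<'E'
from h import *
s=arm.get_state();print(s['eef_pos'])
p=camera_params('wrist');im,d=grab_frame('wrist');W=cloud('wrist',d,p);cv2.imwrite('pics/w7.png',im)
x,y,z=s['eef_pos'];print('cup rim',circ(W,(x,y),z+.042,z+.06,.03,.045))
for o in cork(im,p): print(o)
E
```

```text
t: 20.85
eef_pos: [0.4588, 0.0096, 0.1006]
ee_rot: [-3.141, -0.0, 3.14]
force: [0.4, -0.0, -3.0]
width: 0.0622
gripper_force: 18.0
[0.45878561 0.0096441  0.10055174]
cup rim (array([0.4593, 0.0089]), 3131, np.float64(0.1454))
([388.0, 325.0], (611.2, 98.9), 170.3)
([205.0, 285.0], (551.0, -106.3), 27.8)
([434.0, 284.0], (550.6, 121.1), 29.6)
([151.0, 207.0], (470.3, -155.6), 42.5)
([327.0, 184.0], (459.4, 13.2), 54.5)
```

```bash
python3 -m jog '[[[0,3,30,0,0,0,58],[0,3,52,0,0,0,58],[0,3,64,0,0,0,58],[0,3,69,0,0,0,58],[0,3,71,0,0,0,58],[0,3,72,0,0,0,58],[0,3,72.6,0,0,0,58],[0,3,73,0,0,0,58],[0,3,73.4,0,0,0,58],[0,3,73.4,0,0,0,58]]]'
```

```text
t: 22.15
eef_pos: [0.4589, 0.0137, 0.0273]
ee_rot: [3.142, 0.0, 3.141]
force: [0.1, 0.2, -3.2]
width: 0.0617
gripper_force: 18.0
```

```bash
python3 -m jog '[[[0,-0.5,0.3,0,0,0,58],[0,-0.5,0.6,0,0,0,58],[0,-0.5,0.8,0,0,0,58],[0,-0.5,0.8,0,0,0,58]]]'
```

```text
t: 22.65
eef_pos: [0.4591, 0.0133, 0.0271]
ee_rot: [3.141, 0.0, -3.141]
force: [-4.4, 1.2, 8.3]
width: 0.0619
gripper_force: 18.0
```

```bash
python3 -m jog '[[[0,0,-0.4,0,0,0,58],[0,0,-0.4,0,0,0,68],[0,0,-0.4,0,0,0,87],[0,0,-0.4,0,0,0,87],[0,0,-0.4,0,0,0,87],[0,0,-0.4,0,0,0,87],[0,0,-30,0,0,0,87],[0,0,-80,0,0,0,87],[0,0,-140,0,0,0,87],[0,0,-195,0,0,0,87],[0,0,-198,0,0,0,87],[0,0,-198,0,0,0,87]]]'
python3 - <<'E'
from h import *
s=arm.get_state();print(s['eef_pos'])
p=camera_params('wrist');im,d=grab_frame('wrist');W=cloud('wrist',d,p);cv2.imwrite('pics/w8.png',im)
print('cup rim',circ(W,(.459,.012),.065,.08,.03,.05))
for o in cork(im,p): print(o)
go(.590,.014,.225,-np.pi)
E
```

```text
t: 24.15
eef_pos: [0.4587, 0.0132, 0.2243]
ee_rot: [3.141, 0.0, 3.141]
force: [0.9, -0.5, -0.8]
width: 0.0865
gripper_force: 0.0
[0.45865158 0.01323807 0.22434899]
cup rim (array([0.4591, 0.0125]), 817, np.float64(0.0716))
([419.0, 323.0], (714.7, 204.4), 237.5)
([620.0, 313.0], (800.6, 784.8), 53.8)
([169.0, 283.0], (635.7, -221.7), 41.9)
([469.0, 281.0], (634.8, 241.5), 45.3)
([186.0, 239.0], (565.9, -186.3), 33.4)
([626.0, 239.0], (593.1, 662.7), 97.7)
([628.0, 211.0], (527.3, 629.1), 58.6)
([196.0, 176.0], (465.2, -153.9), 37.2)
([322.0, 165.0], (459.4, 13.4), 54.5)
row mm [-131.8    1.    -1.7] turn [-0.0002 -0.0014 -0.0004] t 24.2
```

The cup is centred on the big coaster to about 1 mm. Now the strainer.

```bash
python3 -m jog '[[[-60,1,0,0,0,0,87],[-115,1,0,0,0,0,87],[-130,1,0,0,0,0,87],[-130,1,0,0,0,0,87],[-130,1,0,0,0,0,87]]]'
python3 - <<'E'
from h import *
s=arm.get_state();print(s['eef_pos'])
p=camera_params('wrist');im,d=grab_frame('wrist');W=cloud('wrist',d,p);cv2.imwrite('pics/w9.png',im)
print([(np.round(r['uv']),r['confidence']) for r in spot_in('strainer','wrist')])
m=(np.hypot(W[...,0]-.588,W[...,1]-.014)<.045)&(W[...,2]>.046)&(W[...,2]<.06);D=W[m];print(len(D),D.min(0),D.max(0),np.median(D[:,2]))
print('str',circ(W,(.588,.014),.046,.06,None,.05),'cup',circ(W,(.459,.0125),.067,.08,.03,.05))
E
```

```text
t: 24.82
eef_pos: [0.5877, 0.014, 0.2236]
ee_rot: [-3.141, -0.002, 3.141]
force: [-0.2, -0.2, 0.4]
width: 0.0868
gripper_force: 0.0
[0.58769194 0.01400952 0.22363201]
[(array([321., 178.]), 0.86)]
1399 [ 0.55516158 -0.02043037  0.04600017] [0.62024422 0.0450878  0.05244484] 0.04990626863253454
str (array([0.5871, 0.0123, 0.028 ]), 1399, np.float64(0.0499)) cup (array([0.4603, 0.0125]), 761, np.float64(0.0719))
```

View pics/w9.png

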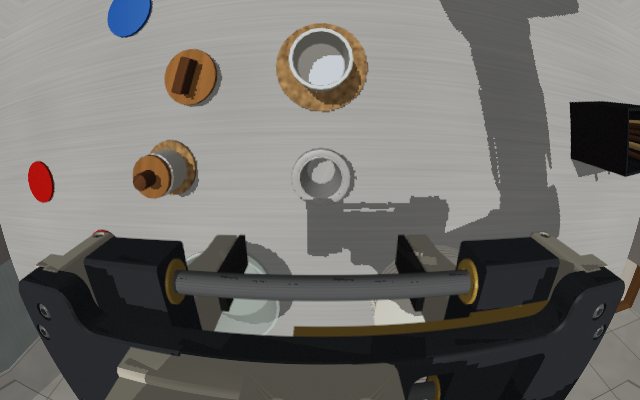

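The strainer is upright at (322,176), the cup is centred on the big coaster at (322,65), and the lidded pot sits at (162,175).

```bash
python3 -m jog '[[[0.5,-1.7,60,0,0,0,87],[0.5,-1.7,115,0,0,0,87],[0.5,-1.7,155,0,0,0,87],[0.5,-1.7,175,0,0,0,87],[0.5,-1.7,183,0,0,0,87],[0.5,-1.7,186,0,0,0,87],[0.5,-1.7,186,0,0,0,87],[0.5,-1.7,186,0,0,0,60],[0.5,-1.7,186,0,0,0,60],[0.5,-1.7,186,0,0,0,60],[0.5,-1.7,186,0,0,0,60],[0.5,-1.7,186,0,0,0,60],[0.5,-1.7,186,0,0,0,60]]]' 20
python3 -m jog '[[[0,0,-10,0,0,0,60],[0,0,-40,0,0,0,60],[0,0,-80,0,0,0,60],[0,0,-100,0,0,0,60],[50,0,-100,0,0,0,60],[105,0,-100,0,0,0,60],[127,0,-100,0,0,0,60],[127,0,-100,0,0,0,60],[127,0,-100,0,0,0,60],[127,0,-100,0,0,0,60]]]'
python3 - <<'E'
from h import *
s=arm.get_state();print(s['eef_pos'])
p=camera_params('wrist');im,d=grab_frame('wrist');W=cloud('wrist',d,p);cv2.imwrite('pics/w10.png',im)
x,y,z=s['eef_pos'];print('cup',circ(W,(.459,.0125),.067,.078,.03,.045))
m=(np.hypot(W[...,0]-x,W[...,1]-y)<.045)&(abs(W[...,2]-z-.0125)<.004);D=W[m];print('collar',len(D),D.min(0),D.max(0),np.median(D[:,2]))
E
```

```text
t: 26.55
eef_pos: [0.5887, 0.0125, 0.0389]
ee_rot: [3.141, 0.001, 3.142]
force: [-0.8, -0.6, 5.9]
width: 0.0654
gripper_force: 20.0
t: 27.8
eef_pos: [0.4621, 0.0126, 0.1384]
ee_rot: [-3.141, -0.0, 3.141]
force: [-0.1, -0.4, -1.4]
width: 0.0653
gripper_force: 20.0
[0.46214566 0.01255439 0.13841223]
cup (array([0.4597, 0.0125]), 675, np.float64(0.0717))
collar 4211 [ 0.42810774 -0.03101782  0.14691704] [0.49411901 0.05612729 0.1549119 ] 0.1494377912482479
```

View pics/w10.png

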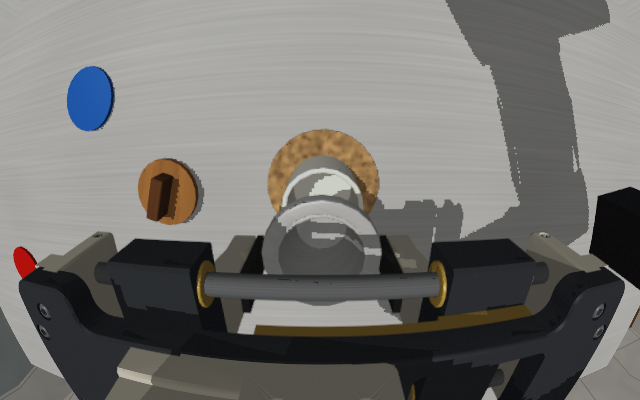

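The strainer is held level at (320,245) with the cup mouth behind it at (322,185). It's about 1.4 mm off in x, so I correct and lower.

```bash
python3 -m jog '[[[1.5,0,20,0,0,0,60],[1.5,0,30,0,0,0,60],[1.5,0,38,0,0,0,60],[1.5,0,46,0,0,0,60],[1.5,0,52,0,0,0,60],[1.5,0,57,0,0,0,60],[1.5,0,60,0,0,0,60],[1.5,0,62,0,0,0,60],[1.5,0,63.5,0,0,0,60],[1.5,0,64.5,0,0,0,60],[1.5,0,65,0,0,0,60],[1.5,0,65,0,0,0,60]]]'
```

```text
t: 29.35
eef_pos: [0.46, 0.0125, 0.0735]
ee_rot: [3.142, 0.0, 3.141]
force: [0.7, 0.0, -0.5]
width: 0.0653
gripper_force: 20.0
```

```bash
python3 -m jog '[[[0,0,0.4,0,0,0,60],[0,0,0.8,0,0,0,60],[0,0,1.1,0,0,0,60],[0,0,1.1,0,0,0,60]]]'
```

```text
t: 29.85
eef_pos: [0.46, 0.0125, 0.0728]
ee_rot: [-3.142, 0.0, 3.142]
force: [-3.0, 0.1, 6.2]
width: 0.0653
gripper_force: 20.0
```

```bash
python3 -m jog '[[[0,0,-0.3,0,0,0,60],[0,0,-0.3,0,0,0,72],[0,0,-0.3,0,0,0,87],[0,0,-0.3,0,0,0,87],[0,0,-0.3,0,0,0,87],[0,0,-30,0,0,0,87],[0,0,-80,0,0,0,87],[0,0,-135,0,0,0,87],[0,0,-152,0,0,0,87],[-4,-55,-152,0,0,0,87],[-4,-110,-152,0,0,0,87],[-4,-150,-152,0,0,0,87],[-4,-162,-152,0,0,0,87],[-4,-162,-152,0,0,0,87],[-4,-162,-152,0,0,0,87]]]'
python3 - <<'E'
from h import *
s=arm.get_state();print(s['eef_pos'])
p=camera_params('wrist');im,d=grab_frame('wrist');W=cloud('wrist',d,p);cv2.imwrite('pics/w11.png',im)
m=(np.hypot(W[...,0]-.46,W[...,1]-.0125)<.045);D=W[m&(W[...,2]>.079)&(W[...,2]<.1)];print('strainer rim',len(D),D.min(0),D.max(0),np.median(D[:,2]))
m=(np.hypot(W[...,0]-.463,W[...,1]+.15)<.045)
K=W[m&(W[...,2]>.036)&(W[...,2]<.06)];(c,wh,a)=cv2.minAreaRect((K[:,:2]*1000).astype(np.float32));print('bar',len(K),c,wh,a,K[:,2].max(),'med',np.median(K,0))
D=W[m&(W[...,2]>.010)&(W[...,2]<.018)];print('disc',D.min(0),D.max(0))
E
```

```text
t: 31.72
eef_pos: [0.464, -0.1489, 0.2243]
ee_rot: [3.141, -0.0, -3.141]
force: [-0.7, 0.3, 0.5]
width: 0.087
gripper_force: 0.0
[ 0.46395671 -0.14886524  0.22432479]
strainer rim 1389 [ 0.42622396 -0.02164216  0.07900805] [0.4908729  0.04370715 0.08675313] 0.08374929459099846
bar 463 (463.78399658203125, -151.11978149414062) (14.973712921142578, 44.395652770996094) 71.57120513916016 0.042181588444783404 med [ 0.46316688 -0.15100176  0.0397813 ]
disc [ 0.4275194  -0.18664028  0.01005312] [ 0.49915734 -0.11556971  0.01797126]
```

View pics/w11.png

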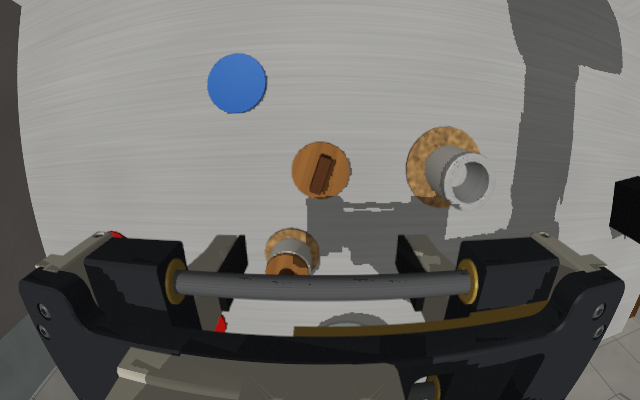

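The strainer is seated (rim z 0.0837) at (465,180). The big lid is at (321,170) with its bar turned about 18°, so I turn the gripper to match.

```bash
python3 -m jog '[[[0.5,-2.2,50,0,0,0.16,50],[0.5,-2.2,110,0,0,0.32,50],[0.5,-2.2,160,0,0,0.32,50],[0.5,-2.2,190,0,0,0.32,50],[0.5,-2.2,202,0,0,0.32,50],[0.5,-2.2,206.5,0,0,0.32,50],[0.5,-2.2,206.5,0,0,0.32,50],[0.5,-2.2,206.5,0,0,0.32,8],[0.5,-2.2,206.5,0,0,0.32,8],[0.5,-2.2,206.5,0,0,0.32,8],[0.5,-2.2,206.5,0,0,0.32,8],[0.5,-2.2,206.5,0,0,0.32,8],[0.5,-2.2,206.5,0,0,0.32,8],[0.5,-2.2,206.5,0,0,0.32,8]]]' 20
```

```text
t: 33.52
eef_pos: [0.4636, -0.1517, 0.018]
ee_rot: [3.142, 0.0, 2.821]
force: [-1.0, 0.1, 4.2]
width: 0.0137
gripper_force: 20.0
```

```bash
python3 -m jog '[[[0,0,-10,0,0,0,8],[0,0,-60,0,0,0,8],[0,0,-115,0,0,0,8],[18,50,-125,0,0,-0.16,8],[36,100,-125,0,0,-0.32,8],[50,140,-125,0,0,-0.32,8],[55.5,154.4,-125,0,0,-0.32,8],[55.5,154.4,-125,0,0,-0.32,8],[55.5,154.4,-125,0,0,-0.32,8],[55.5,154.4,-125,0,0,-0.32,8]]]'
python3 - <<'E'
from h import *
s=arm.get_state();print(s['eef_pos'],s['ee_rot'])
p=camera_params('wrist');im,d=grab_frame('wrist');W=cloud('wrist',d,p);cv2.imwrite('pics/w12.png',im)
x,y,z=s['eef_pos'];print('strainer rim',circ(W,(.4595,.0122),.081,.09,None,.04))
m=(np.hypot(W[...,0]-x,W[...,1]-y)<.045)&(abs(W[...,2]-z+.004)<.004);D=W[m];print('disc',len(D),D.min(0),D.max(0),np.median(D[:,2])-z)
E
```

```text
t: 34.78
eef_pos: [0.4592, 0.0114, 0.1427]
ee_rot: [-3.141, -0.0, 3.14]
force: [-0.6, -0.0, -0.2]
width: 0.0139
gripper_force: 20.0
[0.45919299 0.01139671 0.14273847] [-3.14138747e+00 -4.68550007e-04  3.14000339e+00]
strainer rim (array([0.4658, 0.0113, 0.0352]), 913, np.float64(0.0838))
disc 4236 [ 0.42318003 -0.02474154  0.13479758] [0.45750932 0.04647782 0.1427069 ] -0.003976569933463292
```

View pics/w12.png

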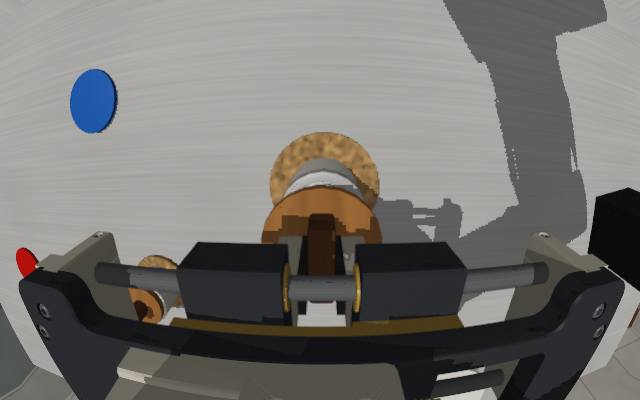

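The big lid is held level at (322,215), within about 1 mm of the strainer mouth. Lowering it.

```bash
python3 -m jog '[[[0,0.7,15,0,0,0,8],[0,0.7,28,0,0,0,8],[0,0.7,36,0,0,0,8],[0,0.7,41,0,0,0,8],[0,0.7,43.5,0,0,0,8],[0,0.7,45,0,0,0,8],[0,0.7,46,0,0,0,8],[0,0.7,46.4,0,0,0,8],[0,0.7,46.4,0,0,0,8]]]'
```

```text
t: 35.95
eef_pos: [0.4594, 0.013, 0.0966]
ee_rot: [3.142, 0.0, 3.141]
force: [-0.2, -1.0, -0.1]
width: 0.0137
gripper_force: 20.0
```

```bash
python3 -m jog '[[[0,0,0.4,0,0,0,8],[0,0,0.8,0,0,0,8],[0,0,1,0,0,0,8],[0,0,1,0,0,0,8]]]'
```

```text
t: 36.45
eef_pos: [0.4596, 0.013, 0.0962]
ee_rot: [3.142, 0.001, -3.141]
force: [-3.4, 0.2, 7.3]
width: 0.0139
gripper_force: 20.0
```

Seated. Release, retreat up and to the side, and check.

```bash
python3 -m jog '[[[0,0,-0.3,0,0,0,20],[0,0,-0.3,0,0,0,50],[0,0,-0.3,0,0,0,50],[0,0,-0.3,0,0,0,50],[0,0,-0.3,0,0,0,50],[0,0,-40,0,0,0,50],[0,0,-90,0,0,0,50],[0,0,-140,0,0,0,50],[0,55,-150,0,0,0,50],[0,110,-150,0,0,0,50],[0,170,-150,0,0,0,50],[0,200,-150,0,0,0,50],[0,200,-150,0,0,0,50],[0,200,-150,0,0,0,50]]]'
python3 - <<'E'
from h import *
im,d=grab_frame('scene');W=cloud('scene',d)
cv2.imwrite('pics/s13.png',cv2.resize(im[120:320,160:440],None,fx=2.8,fy=2.8,interpolation=cv2.INTER_CUBIC))
m=(np.hypot(W[...,0]-.4595,W[...,1]-.0125)<.045)
for a,b in((.08,.096),(.108,.13)):
  D=W[m&(W[...,2]>a)&(W[...,2]<b)];print(len(D),D.min(0).round(4),D.max(0).round(4))
E
```

```text
t: 38.2
eef_pos: [0.4591, 0.2128, 0.2452]
ee_rot: [-3.141, -0.001, -3.141]
force: [0.7, -1.2, -0.2]
width: 0.0503
gripper_force: 0.0
248 [ 0.4243 -0.0209  0.0802] [0.4983 0.05   0.0953]
63 [0.44   0.008  0.1081] [0.4833 0.022  0.121 ]
```

View pics/s13.png

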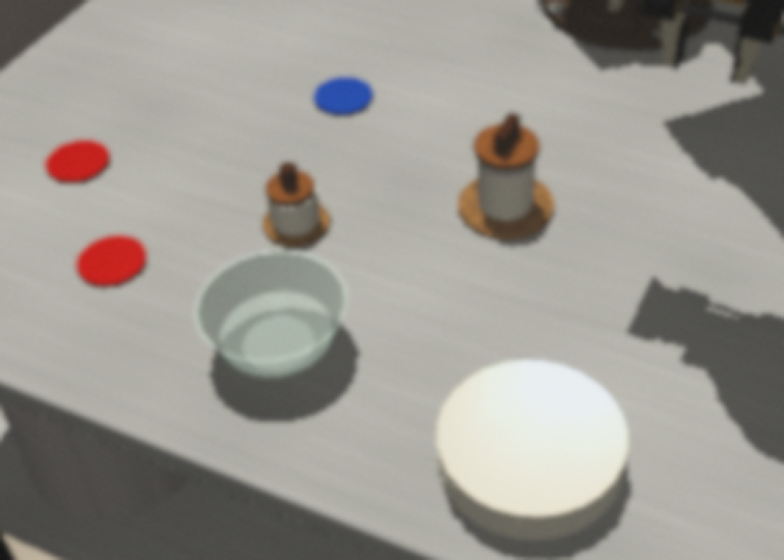

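The crop shows both assemblies upright and centred on their cork coasters: the pot with its lid at (292,205), and the cup, strainer and lid at (507,170). The bystanders look unmoved and the gripper is clear.

```bash
python3 -c "
from station import arm
print(arm.job_done())"
```

```text
the job is handed in; nothing more can be done
None
```

The tea service is laid out in the order asked, with every piece upright and seated, and the job was handed in at about 38 s; plates, caddy and bowl were not touched.

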